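# Draw relays from the parts chute and set the dish on the bench scale

## Task

Take the thin-walled white dish by its handle, hold it under the lip of the parts chute and nudge the grey paddle back with the dish's far wall so that the gate tips down and all three relays slide into the dish. Then set the dish with its relays softly, upright, on the middle of the bench scale's pan and let go. Be gentle throughout: under 90 N of finger force on the dish (both fingers added, so grip with under 45 N), under 12 N on the gate with its paddle, under 10 N on the scale pan; no relay may fall on the table and no bystander may be shifted by more than 30 mm.

Things in the scene. Friction and masses are not known exactly. Their poses are not given: they have to be found in the camera images.
- dish: white open-topped rectangular plastic dish, 120 mm (x) by 90 mm (y), 40 mm high, walls and floor 3 mm, about 90 g. Origin at the centre of its underside, z up. A straight bar handle sticks out of the middle of its -x wall: 14 mm wide (y), from x = -60 to -131 mm, z = 22 to 40 mm; grip it across y at about x = -95 mm, z = 31 mm.
- chute: fixed aluminium parts chute on a steel stand. Origin on the table below the lip; its +x points the way the chute climbs (38 degrees up), -x is the open side where pieces come out. Channel 30 mm wide inside, 150 mm long, upper end 290 mm above the table; foot and post lie at x = 50 to 160 mm (foot 12 mm high, post from x = 90).
- lip (a point): the lower end of the chute's floor, 180 mm above the table; the gate's hinge line runs through it along the chute's y.
- gate_angle (a joint): angle of the sprung gate (rad): 0 shut, 1.3 at its hard stop. Its 30 mm flap blocks the lip at 0 (38 degrees above level); from about 1.0 to 1.2 it tips down so that the relays slide off its end, 26 mm in front (-x) of the lip and 15 mm below it, flying on towards -x (landing 30 to 90 mm in front of the lip). It springs shut when let go; about 2 N on the paddle holds it open.
- gate: hinged gate: the flap and, below it, the grey paddle plate, 42 mm wide, reaching 60 mm down from the hinge line (its origin). Shut, the paddle leans 32 degrees to the open side (end 32 mm in front of the lip, 51 mm below). Pushed along the chute's +x it opens the gate: with the dish's rim 38 mm below the lip, about 1.1 rad when its far wall is 24 mm beyond (+x) the lip.
- paddle_end (a point): middle of the paddle's free lower edge.
- relay1: black box-shaped relay, 20 x 16 x 16 mm, 14 g, one of three lying in line in the chute behind the gate (number 1 from the lip). Origin at its centre.
- relay2: black box-shaped relay, 20 x 16 x 16 mm, 14 g, one of three lying in line in the chute behind the gate (number 2 from the lip). Origin at its centre.
- relay3: black box-shaped relay, 20 x 16 x 16 mm, 14 g, one of three lying in line in the chute behind the gate (number 3 from the lip). Origin at its centre.
- scale: fixed flat grey bench scale, 170 mm (x) by 160 mm (y), 36 mm high without its pan. Origin at the centre of its underside on the table.
- pan: the scale's square steel pan, 120 mm (x) by 130 mm (y), 5 mm thick, sprung (about 0.5 mm of sinking per newton, at most 8 mm).
- pan_center (a point): centre of the pan's top face, about 50 mm above the table.
- badge: finished round red circuit board, 60 mm across, 12 mm high with its parts, lying flat. Bystander: leave where it is. Origin at its underside.
- tweezers: steel tweezers lying flat, 130 mm long, 4 mm thick. Bystander: leave where it is. Origin at its underside.
- spool: full steel spool, 60 mm across, 42 mm high, standing. Bystander: leave where it is. Origin at its underside.
- bottle: small clear bottle, 40 mm across, 90 mm high. Bystander: leave where it is. Origin at its underside.
- cup: round steel cup without handle, 70 mm across, 55 mm high. Bystander: leave where it is. Origin at its underside.
- screwdriver: screwdriver with yellow handle, 170 mm long, lying. Bystander: leave where it is. Origin at its underside.

How it is judged:
By the outcome, as a careful person would: the job done as asked, in the order asked, and still so for the second after the job is handed in, with the robot touching nothing.
It also fails if it takes over 54 s, if anything falls off the work surface, if the arm or the gripper's body presses on something with over 40 N, if the wrist force passes 120 N, or if a joint passes its speed limit or range.

## Robot

A 6-joint arm with a two-finger parallel gripper is mounted at the origin on the work surface. World frame = base frame: x ahead of the robot, y to its left, z up, the work surface at z = 0. Lengths are in mm, angles in rad, forces in N, time in s.
With the tool pointing down it reaches from about 350 to 875 mm from the base axis. Payload 4.2 kg.
Tool frame: the origin (TCP) lies at the very end of the fingers, on their centre line; the grasp point (between the pads) lies 19 mm behind it; z points along the fingers, y is the line along which they close (so a half turn about z gives the same grasp; the last joint's range is limited). The gripper opens to 85 mm and grips with 20 to 120 N. Pads are 22 mm wide; open, the fingers measure 114 mm over their backs; the gripper's body (76 mm by 85 mm) begins 54 mm behind the grasp point. The pads swing forward as they close: fully open they stand 13 mm farther back than shut.
Start: joints at [-0.968, 0.385, 0.008, 0, -1.194, -0.259], TCP at [210.682, -588.398, 231.312] pointing down, gripper open.
Joint ranges: [-3.14, 3.14], [-1.21, 2.06], [-1.07, 1.41], [-3.16, 2.05], [-2.99, -0.16], [-3.1, 3.1]. Speed limits (rad/s): [2.79, 2.79, 3.14, 3.14, 3.14, 3.14].

## Interface

Orientations are given as a unit quaternion [x, y, z, w].
In Python, from bench import monitor, get_image, camera_info, job_done gives the robot as it stands.
- The arm moves only by the tool send_rows, never from a script. Its argument "series" is a list of rows, each a list of 3 entries, a list of its own where there are three numbers: the shift along the tool's x, y, z in mm, then the turn, a rotation vector about the tool's x, y, z in rad, then the finger opening in mm, from 0 to 85.4. A call has 1 to 8 rows; each row shifts and turns the commanded pose from where the row before left it, along the tool's axes as they then stand; what a row does not reach is not made up. A row lasts 1/10 s, in which the tool goes at most 50 mm and 8.59 degrees, less where a joint would pass 70% of its speed; a pose out of reach is approached as far as the arm can. A call with a gripper value outside its range is refused whole. The fingers move at their own pace and stop on an object; the grip force is fixed at half the most. Time passes only in rows, so rows that do not move let the fingers close. It gives the time, the measured TCP pose, the force, the opening and the grip force at its end, in the units of the state.
- monitor.read_state(): the state, without advancing time (a new reading comes with each control period).
- get_image(name): name is "side" or "top" or "wrist"; returns the picture (480x640x3 uint8, red, green, blue); there is no depth.
- camera_info(name): a dict with "intrinsics" (3x3 intrinsics, pixels), "R" (3x3) and "t" (3): a world point X has camera coordinates R X + t. Camera axes: x right, y down, z forward; pixel columns grow to the right and rows downward; lengths in mm; the calibration is good to about 2 mm. The wrist camera is an equidistant fisheye: a pixel r from the principal point sees the ray r / f radians off the axis. A picture is of the moment at which its call begins: read the wrist's pose just before it. camera_info takes no time and is no camera call; for the wrist camera it gives the pose at the moment of the call.
- job_done(): hands the job in; it is judged then, once.
The state is a dict: "clock": time; "joints": joint angles; "joint_vel": joint speeds; "joint_efforts": joint torques, N m; "position": TCP position; "ee_rot": TCP orientation; "contact_force": force on the tool from outside, world axes, zero at the start; "wrist_torque": the same for the moment, N m; "gripper_width": finger opening in mm; "grasp_force": force on a finger pad.
Only numpy, scipy, OpenCV 4.12 (cv2) and the standard library are available. Lean on these libraries where they do the work, as an engineer would, in place of code of your own. Each camera call takes 0.05 s, during which the arm holds its last target. There are 200 camera calls.

## Working session

There is one attempt and no reset: what is moved stays moved. The work goes in short steps, Python scripts to look and compute and a tool call to move; the robot and the scene stay as the last step left them, time stands still between calls to the robot, and variables do not carry over. Pictures are saved under pics/ and viewed, at most 10 in all, crops included, and the job is handed in when it is done.

Besides the shell and the picture viewer there is one more tool, called after "Call:" as name(argument=value, ...), one argument or row to a line, values as JSON. send_rows: Moves the arm, as the interface text tells. Its arguments: {"type":"object","properties":{"series":{"type":"array"}},"required":["series"]}

```bash
mkdir -p pics; ls; python3 - <<'E'
from bench import monitor,get_image,camera_info
import cv2,numpy as np
for n in("side","top","wrist"):
    c=camera_info(n);print(n,c)
    cv2.imwrite(f"pics/{n}0.png",get_image(n)[:,:,::-1])
print(monitor.read_state())
E
```

```text
pics
side {'intrinsics': array([[465.49717236,   0.        , 313.4427306 ],
       [  0.        , 465.49717236, 245.06920739],
       [  0.        ,   0.        ,   1.        ]]), 'R': array([[ 0.94340432, -0.33162145, -0.00393764],
       [-0.2545852 , -0.71653855, -0.64942966],
       [ 0.21254334,  0.61367721, -0.76041148]]), 't': array([-541.38467076,  246.18535626, 1362.38176177])}
top {'intrinsics': array([[464.14354794,   0.        , 317.62687852],
       [  0.        , 464.14354794, 238.02454232],
       [  0.        ,   0.        ,   1.        ]]), 'R': array([[ 0.01708362, -0.99961438, -0.02189155],
       [-0.99285915, -0.0143747 , -0.1184233 ],
       [ 0.11806294,  0.02375832, -0.99272186]]), 't': array([   9.86959004,  603.72912426, 1163.30780397])}
wrist {'intrinsics': array([[371.64829954,   0.        , 316.35090168],
       [  0.        , 371.64829954, 241.21804668],
       [  0.        ,   0.        ,   1.        ]]), 'R': array([[-0.33769633,  0.9412544 ,  0.00115878],
       [ 0.89756737,  0.32165142,  0.30151812],
       [ 0.28343253,  0.10286165, -0.95345974]]), 't': array([623.51495525, -38.82579506, 379.08392226])}
{'clock': 0.15, 'joints': array([-9.68404488e-01,  3.85406566e-01,  6.94634899e-03, -3.21894385e-04,
       -1.19398914e+00, -2.58591189e-01]), 'joint_vel': array([ 0.00167495, -0.00225074,  0.0048062 ,  0.00490314, -0.0001932 ,
        0.00165489]), 'joint_efforts': array([ 3.88246153e-04, -3.92678261e+01,  1.88582826e+01,  4.18855369e+00,
       -3.40926141e-03, -7.78324306e-06]), 'position': array([ 210.52663596, -588.02050821,  230.46383936]), 'ee_rot': array([-1.70996443e-01,  9.85271288e-01,  8.13537243e-04, -2.08962080e-04]), 'contact_force': array([0.7098674 , 0.19654641, 0.27772655]), 'wrist_torque': array([ 0.00460075,  0.01553731, -0.03203121]), 'grasp_force': 0.0, 'gripper_width': 85.49356872983788}
```

View pics/top0.png

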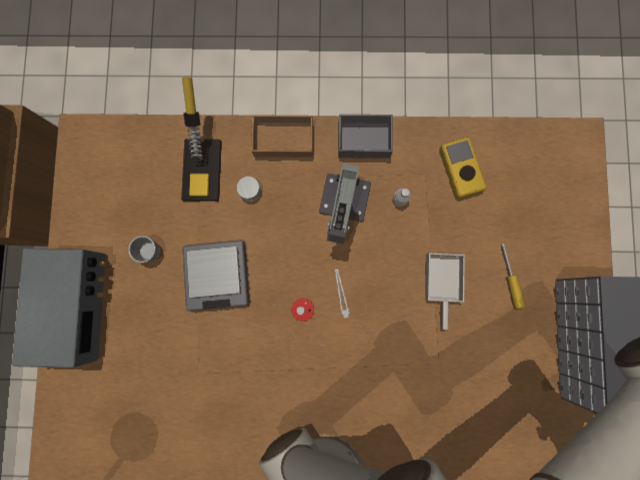

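View pics/side0.png

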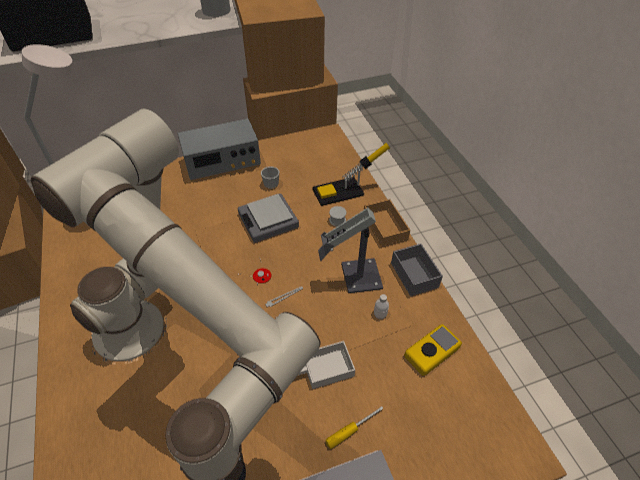

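```bash
cat > h.py <<'E'
import cv2,numpy as np
from bench import monitor,get_image,camera_info
def tile(src,x,y,w=66,h=75,s=4):
    t=cv2.resize(src[y:y+h,x:x+w],None,fx=s,fy=s,interpolation=cv2.INTER_CUBIC)
    for i in range(0,w,10):
        if (x+i)%10==0 or 1:
            k=(-x)%10+i
            if k<w: cv2.line(t,(k*s,0),(k*s,6),(0,255,0),1);cv2.putText(t,str(x+k),(k*s-8,16),0,.3,(0,255,0))
    for k in range((-y)%10,h,10): cv2.line(t,(0,k*s),(6,k*s),(0,255,0),1);cv2.putText(t,str(y+k),(8,k*s+4),0,.3,(0,255,0))
    return t
def cam(n): c=camera_info(n);return c['intrinsics'],c['R'],c['t']
def tri(obs):
    # obs: list of (cam,(u,v)) perspective cams
    A=[];b=[]
    for n,(u,v) in obs:
        K,R,t=cam(n);P=K@np.c_[R,t]
        for r,p in((0,u),(1,v)):
            q=(P[r]-p*P[2]);q=q/np.linalg.norm(q[:3]);A.append(q[:3]);b.append(-q[3])
    X,res,_,_=np.linalg.lstsq(np.array(A),np.array(b),rcond=None);return X.round(1),res**.5
def onz(n,u,v,z):
    K,R,t=cam(n);d=R.T@np.linalg.inv(K)@[u,v,1];C=-R.T@t
    return (C+d*(z-C[2])/d[2]).round(1)
def proj(n,X):
    K,R,t=cam(n);p=K@(R@np.asarray(X,float)+t);return (p[:2]/p[2]).round(1)
E
python3 - <<'E'
from h import *
T=cv2.imread('pics/top0.png');S=cv2.imread('pics/side0.png')
a=np.hstack([tile(T,413,250),tile(T,316,175),tile(T,182,237)])
b=np.hstack([tile(S,295,328),tile(S,312,200),tile(S,236,183)])
cv2.imwrite('pics/c1.png',np.vstack([a,b]))
E
```

```text
(no output)
```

View pics/c1.png

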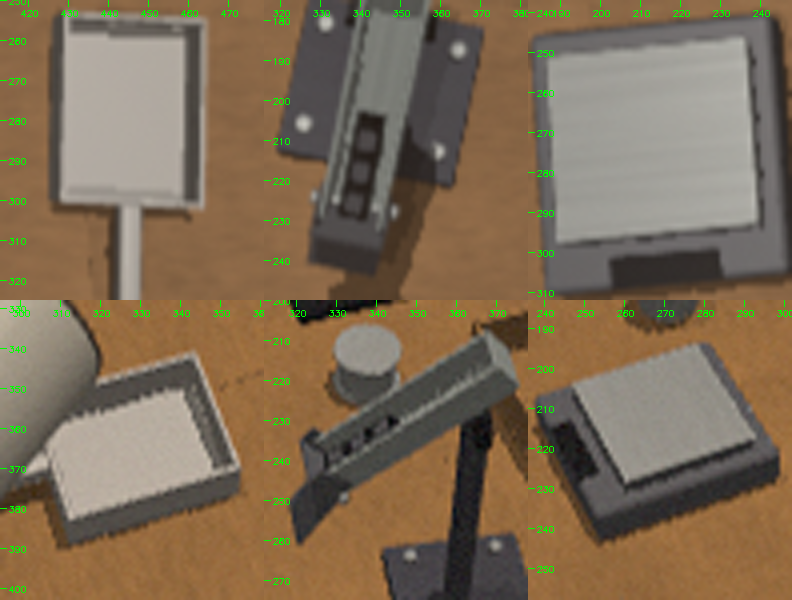

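```bash
python3 - <<'E'
from h import *
P={'dish++':[(429.3,253.5),(343.2,341.2)],'dish+-':[(464.5,254.5),(355,369.5)],'dish--':[(463.7,302),(312,383)],
'padend+y':[(327,240.5),(319.25,254.75)],'padend-y':[(344,243.75),(321.25,261)],'pin-y':[(348.5,227.75),(332.25,249.3)],
'pan++':[(186.5,251.5),(279.5,194)],'pan+-':[(238,246.5),(297.3,217.5)],'pan--':[(241.7,292.7),(265,229.3)],'pan-+':[(189.5,297.5),(251,204)]}
for k,(t,s) in P.items(): print(k,*tri([('top',t),('side',s)]))
for p in[(443,302),(448,302),(442.5,329),(447,329)]:print(onz('top',*p,40))
for p in[(328.75,224),(348.5,227.75)]:print('pin',onz('top',*p,180))
for p in[(429.3,253.5),(464.5,254.5),(463.7,302),(427.5,301)]:print('rim',onz('top',*p,40))
for p in[(327,240.5),(344,243.75)]:print('pad',onz('top',*p,129))
# chute walls dir
print(onz('top',402,205,90),onz('top',303,310,5),onz('top',342,300,4))
E
```

```text
dish++ [ 567.5 -266.3   40.5] [0.29058509]
dish+- [ 566.  -355.1   41.4] [0.09901062]
dish-- [ 446.4 -351.5   38.8] [0.19132312]
padend+y [590.   -5.4 108.6] [1.26798935]
padend-y [580.9 -46.  130.1] [2.00012566]
pin-y [611.6 -54.  180.2] [0.95875828]
pan++ [566.1 354.6  46.6] [5.21344484]
pan+- [585.  220.8  49.3] [11.34947071]
pan-- [467.4 207.4  47.3] [10.92513203]
pan-+ [453.2 339.7  47.8] [11.09089288]
[ 445.3 -299.3   40. ]
[ 445.6 -311.8   40. ]
[ 378.4 -297.1   40. ]
[ 378.6 -308.3   40. ]
pin [618.9  -8.8 180. ]
pin [610.9 -53.9 180. ]
rim [ 567.4 -266.3   40. ]
rim [ 566.2 -355.5   40. ]
rim [ 446.2 -351.1   40. ]
rim [ 447.2 -260.5   40. ]
pad [586.8  -5.2 129. ]
pad [579.6 -45.7 129. ]
[ 682.5 -189.6   90. ] [417.9  55.    5. ] [445.4 -46.2   4. ]
```

```bash
cat >> h.py <<'E'
from scipy.spatial.transform import Rotation as Ro
def plan(grip,yaw,gz):
    """tool move to put grasp point at world grip xy, height gz, tool y at dish-y of yaw; turn first, then shift"""
    s=monitor.read_state();R=Ro.from_quat(s['ee_rot'])
    yv=np.array([-np.sin(yaw),np.cos(yaw),0]);zv=np.array([0,0,-1.]);
    Rt=Ro.from_matrix(np.c_[np.cross(yv,zv),yv,zv])
    d=np.array([*grip,gz-19])-s['position']
    print('pos',s['position'].round(1),'clk',round(s['clock'],2),'q',s['joints'].round(2),'F',s['contact_force'].round(1),'grip',s['grasp_force'],s['gripper_width'])
    print('turn',(R.inv()*Rt).as_rotvec().round(3),'shift before turn',R.inv().apply(d).round(1),'after turn',Rt.inv().apply(d).round(1))
E
python3 - <<'E'
from h import *
P={'pan++':[(187,251.25),(280,193.75)],'pan+-':[(236.25,246.5),(293,217.25)],'pan--':[(240,294),(260.75,230)],'pan-+':[(189,297.5),(247,203.5)]}
for k,(t,s) in P.items(): print(k,*tri([('top',t),('side',s)]),onz('top',*t,50))
plan((411.9,-304.3),-0.037,31)
E
```

```text
pan++ [567.  352.3  49.5] [5.8801171] [562.9 353.   50. ]
pan+- [578.5 227.1  47.7] [1.89176547] [577.  226.9  50. ]
pan-- [459.2 214.   40.5] [3.79326406] [456.6 212.8  50. ]
pan-+ [446.6 341.5  51. ] [1.51009736] [445.6 342.   50. ]
pos [ 210.5 -588.   230.5] clk 0.15 q [-0.97  0.39  0.01 -0.   -1.19 -0.26] F [0.7 0.2 0.3] grip 0.0 85.49356872983788
turn [ 0.002 -0.     0.381] shift before turn [-285.2  198.9  218.8] after turn [-190.7  291.   218.5]
```

Call:
send_rows(
  series=[
    [[0, 0, 0], [0, 0, 0.127], 60],
    [[0, 0, 0], [0, 0, 0.127], 60],
    [[0, 0, 0], [0, 0, 0.127], 60],
    [[-24, 36, 10], [0, 0, 0], 60],
    [[-24, 36, 10], [0, 0, 0], 60],
    [[-24, 36, 10], [0, 0, 0], 60],
    [[-24, 36, 10], [0, 0, 0], 60],
    [[-24, 36, 10], [0, 0, 0], 60],
  ],
)

```text
clock: 0.95
position: [337.9, -411.4, 180.8]
ee_rot: [0.019, 1.0, 0.0, -0.0]
contact_force: [0.7, -1.2, -0.4]
gripper_width: 60.1
grasp_force: 0.0
```

Call:
send_rows(
  series=[
    [[-24, 36, 20], [0, 0, 0], 60],
    [[-24, 36, 20], [0, 0, 0], 60],
    [[-24, 36, 20], [0, 0, 0], 60],
    [[0, 0, 0], [0, 0, 0], 60],
    [[0, 0, 0], [0, 0, 0], 60],
  ],
)

```text
clock: 1.45
position: [413.5, -306.8, 120.8]
ee_rot: [0.017, 1.0, 0.0, -0.001]
contact_force: [0.5, -0.5, 0.3]
gripper_width: 60.4
grasp_force: 0.0
```

```bash
python3 - <<'E'
from h import *
plan((411.9,-304.3),-0.037,31)
cv2.imwrite('pics/w1.png',get_image('wrist')[:,:,::-1])
E
```

```text
pos [ 413.5 -306.8  120.8] clk 1.45 q [-0.32  0.31 -0.41  0.   -0.85 -1.28] F [ 0.5 -0.5  0.3] grip 0.0 60.352574101266825
turn [ 0.    -0.001  0.002] shift before turn [  1.6   2.5 108.8] after turn [  1.7   2.5 108.8]
```

View pics/w1.png

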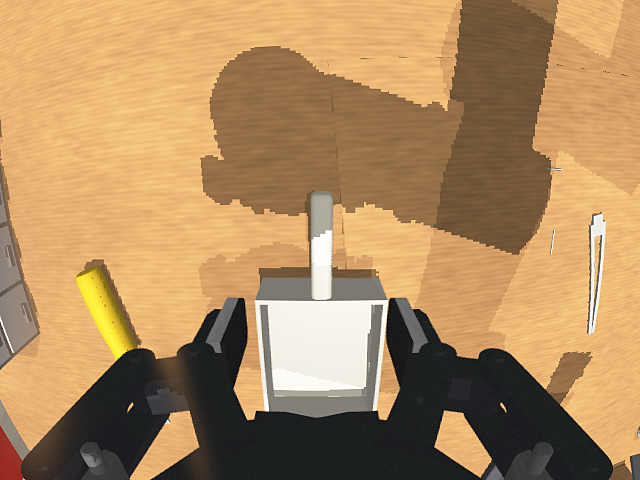

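The wrist view shows the handle free, from about (321,192) to (322,298), with the dish rim at (257–387, 300); the tweezers are at (597,270) and the screwdriver at (105,310), both clear. I'll check these against the measured pose.

```bash
cat >> h.py <<'E'
def wz(u,v,z,c=None):
    c=c or camera_info('wrist');K,R,t=c['intrinsics'],c['R'],c['t']
    p=np.array([(u-K[0,2])/K[0,0],(v-K[1,2])/K[1,1]]);r=np.hypot(*p)
    d=R.T@np.array([*(p/r*np.sin(r)),np.cos(r)]);C=-R.T@t
    return (C+d*(z-C[2])/d[2]).round(1)
E
python3 - <<'E'
from h import *
for p in[(310,196),(333,196),(312,296),(331,296),(257,301),(387,301),(321,191)]:print(p,wz(*p,40))
E
```

```text
(310, 196) [ 377.9 -309.6   40. ]
(333, 196) [ 378.4 -295.6   40. ]
(312, 296) [ 445.2 -311.1   40. ]
(331, 296) [ 445.6 -298.4   40. ]
(257, 301) [ 448.  -348.4   40. ]
(387, 301) [ 451.2 -260.4   40. ]
(321, 191) [ 375.1 -302.8   40. ]
```

Call:
send_rows(
  series=[
    [[2, 3, 20], [0, 0, 0], 50],
    [[0, 0, 30], [0, 0, 0], 40],
    [[0, 0, 30], [0, 0, 0], 30],
    [[0, 0, 20], [0, 0, 0], 24],
    [[0, 0, 9], [0, 0, 0], 20],
    [[0, 0, 0], [0, 0, 0], 18],
    [[0, 0, 0], [0, 0, 0], 16],
    [[0, 0, 0], [0, 0, 0], 16],
  ],
)

```text
clock: 2.3
position: [412.2, -305.3, 13.6]
ee_rot: [0.019, 1.0, -0.001, 0.001]
contact_force: [-0.9, -0.7, 0.2]
gripper_width: 16.0
grasp_force: 0.0
```

Call:
send_rows(
  series=[
    [[0, 0, 0], [0, 0, 0], 15],
    [[0, 0, 0], [0, 0, 0], 14.5],
    [[0, 0, 0], [0, 0, 0], 14],
    [[0, 0, 0], [0, 0, 0], 14],
  ],
)

```text
clock: 2.7
position: [411.6, -304.8, 12.8]
ee_rot: [0.018, 1.0, -0.0, 0.0]
contact_force: [-1.0, 0.5, 2.2]
gripper_width: 14.0
grasp_force: 3.1
```

Call:
send_rows(
  series=[
    [[0, 0, 0], [0, 0, 0], 13.8],
    [[0, 0, 0], [0, 0, 0], 13.6],
    [[0, 0, 0], [0, 0, 0], 13.6],
  ],
)

```text
clock: 3.0
position: [411.5, -304.7, 12.6]
ee_rot: [0.018, 1.0, -0.0, 0.0]
contact_force: [-0.0, 1.8, 5.2]
gripper_width: 13.8
grasp_force: 11.1
```

Call:
send_rows(
  series=[
    [[0, 0, 0], [0, 0, 0], 13.3],
    [[0, 0, 0], [0, 0, 0], 13.0],
    [[0, 0, 0], [0, 0, 0], 13.0],
  ],
)

```text
clock: 3.3
position: [411.6, -304.7, 12.7]
ee_rot: [0.018, 1.0, -0.0, 0.0]
contact_force: [-1.8, 1.6, 5.7]
gripper_width: 13.8
grasp_force: 26.5
```

Call:
send_rows(
  series=[
    [[0, 0, 0], [0, 0, 0], 12.7],
    [[0, 0, 0], [0, 0, 0], 12.7],
    [[0, 0, -2], [0, 0, 0], 12.7],
    [[0, 0, -5], [0, 0, 0], 12.7],
    [[0, 0, -10], [0, 0, 0], 12.7],
    [[0, 0, -10], [0, 0, 0], 12.7],
    [[0, 0, -5], [0, 0, 0], 12.7],
    [[0, 0, 0], [0, 0, 0], 12.7],
  ],
)

```text
clock: 4.1
position: [412.1, -304.9, 45.5]
ee_rot: [0.019, 1.0, -0.0, 0.001]
contact_force: [-0.4, 0.2, -0.8]
gripper_width: 13.1
grasp_force: 33.8
```

Call:
send_rows(
  series=[
    [[0, 0, -12], [0, 0, 0], 12.7],
    [[0, 0, -18], [0, 0, 0], 12.7],
    [[0, 0, -18], [0, 0, 0], 12.7],
    [[0, 0, -14], [0, 0, 0], 12.7],
    [[0, 0, -6], [0, 0, 0], 12.7],
    [[0, 0, 0], [0, 0, 0], 12.7],
    [[0, 0, 0], [0, 0, 0], 12.7],
  ],
)

```text
clock: 4.8
position: [410.9, -304.4, 111.9]
ee_rot: [0.019, 1.0, 0.0, -0.0]
contact_force: [-0.3, -0.5, -0.5]
gripper_width: 13.0
grasp_force: 33.9
```

```bash
python3 - <<'E'
from h import *
ch=np.array([614.9,-31.4]);x=np.array([np.cos(-.176),np.sin(-.176)])
plan(ch+x*(-115-95),-0.176,133)
T=get_image('top')[:,:,::-1];S=get_image('side')[:,:,::-1]
cv2.imwrite('pics/w2.png',get_image('wrist')[:,:,::-1])
y=np.array([.037,1.])
for X in [(567,-266),(566,-355.5),(447,-351),(447,-260.5)]:
  for z in(142,):print(proj('top',(*X,z)),proj('side',(*X,z)))
a=np.hstack([tile(T,415,230,80,100),tile(S,280,290,100,100)])
cv2.imwrite('pics/c2.png',a)
E
```

```text
pos [ 410.9 -304.4  111.9] clk 4.8 q [-0.32  0.32 -0.43 -0.   -0.82 -1.29] F [-0.3 -0.5 -0.5] grip 33.859103322029114 12.999790321215734
turn [ 0.001 -0.001  0.138] shift before turn [ 14.4 309.5  -1.9] after turn [ 56.9 304.5  -2.1]
[438.6 249.9] [344.6 322. ]
[477.3 250.9] [357.7 351.6]
[476.5 302.5] [311.9 364.8]
[436.9 301.8] [300.2 333.8]
```

View pics/c2.png

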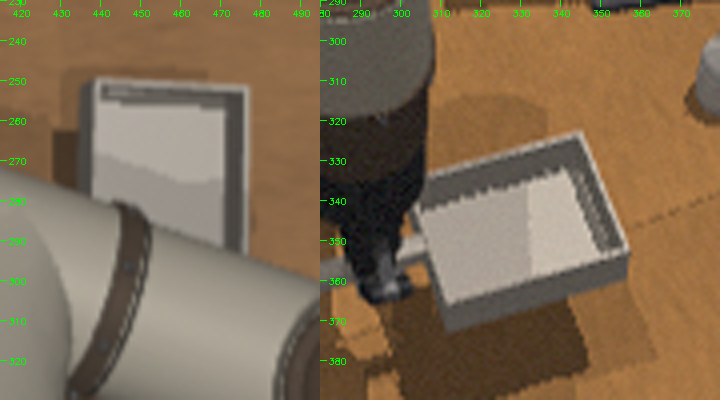

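Dish is level in the grip: rim corners at side (345,323), (357,352), (311,366), matching the prediction. I'll carry it over to in front of the chute.

Call:
send_rows(
  series=[
    [[0, 0, 0], [0, 0, 0.05], 12.7],
    [[0, 0, 0], [0, 0, 0.05], 12.7],
    [[0, 0, 0], [0, 0, 0.038], 12.7],
    [[3, 14, -2], [0, 0, 0], 12.7],
    [[6, 28, 0], [0, 0, 0], 12.7],
    [[7, 36, 0], [0, 0, 0], 12.7],
    [[7, 36, 0], [0, 0, 0], 12.7],
    [[7, 36, 0], [0, 0, 0], 12.7],
  ],
)

```text
clock: 5.75
position: [407.3, -150.0, 114.1]
ee_rot: [0.087, 0.996, 0.0, -0.0]
contact_force: [0.8, -0.6, -0.5]
gripper_width: 13.8
grasp_force: 33.9
```

Call:
send_rows(
  series=[
    [[7, 36, 0], [0, 0, 0], 12.7],
    [[7, 36, 0], [0, 0, 0], 12.7],
    [[6, 36, 0], [0, 0, 0], 12.7],
    [[5, 28, 0], [0, 0, 0], 12.7],
    [[2, 16, 0], [0, 0, 0], 12.7],
    [[0, 0, 0], [0, 0, 0], 12.7],
    [[0, 0, 0], [0, 0, 0], 12.7],
  ],
)

```text
clock: 6.45
position: [407.3, 2.9, 114.1]
ee_rot: [0.087, 0.996, -0.0, -0.0]
contact_force: [-0.9, -0.8, -0.8]
gripper_width: 13.6
grasp_force: 33.9
```

```bash
python3 - <<'E'
from h import *
ch=np.array([614.9,-31.4]);x=np.array([np.cos(-.176),np.sin(-.176)])
plan(ch+x*(-36-95),-0.176,133)
T=get_image('top')[:,:,::-1];S=get_image('side')[:,:,::-1];W=get_image('wrist')[:,:,::-1]
cv2.imwrite('pics/w3.png',W)
a=np.hstack([tile(T,290,205,90,100),tile(S,260,215,100,100)])
cv2.imwrite('pics/c3.png',a)
E
```

```text
pos [407.3   2.9 114.1] clk 6.45 q [ 0.41  0.15 -0.66 -0.   -0.76 -2.15] F [-0.9 -0.8 -0.8] grip 33.939380049705505 13.572430076549871
turn [-0.    -0.001  0.002] shift before turn [-79.4   2.4   0.1] after turn [-79.4   2.5   0.1]
```

View pics/c3.png

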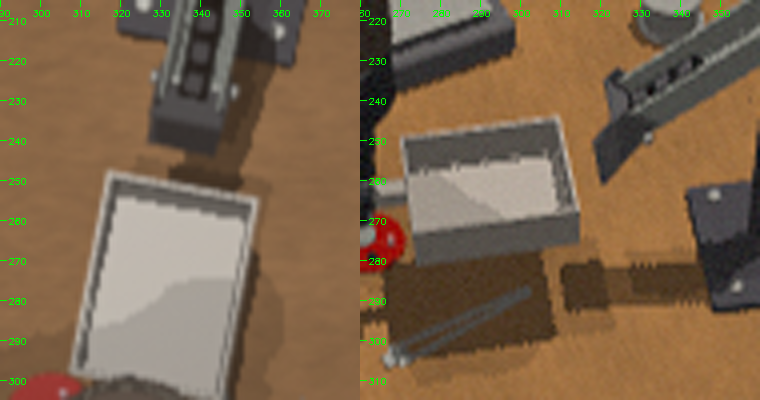

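```bash
python3 - <<'E'
from h import *
ch=np.array([614.9,-31.4]);x=np.array([np.cos(-.176),np.sin(-.176)]);y=np.array([-x[1],x[0]])
for t,s in[((317,248),(310,244.5)),((354.25,255),(314.5,268))]:
    X,r=tri([('top',t),('side',s)]);print(X,r,(X[:2]-ch)@x,(X[:2]-ch)@y,onz('top',*t,142))
E
```

```text
[568.7  17.8 138.9] [1.54703257] -54.100864179794975 40.35066907746848 [567.3  17.9 142. ]
[552.8 -69.8 138.3] [0.4629166] -54.417112743187545 -48.680055882211335 [552.1 -69.5 142. ]
```

Call:
send_rows(
  series=[
    [[-8, 2, 0], [0, 0, 0], 12.7],
    [[-8, 0, 0], [0, 0, 0], 12.7],
    [[-5, 0, 0], [0, 0, 0], 12.7],
    [[-4, 0, 0], [0, 0, 0], 12.7],
    [[-3, 0, 0], [0, 0, 0], 12.7],
    [[-3, 0, 0], [0, 0, 0], 12.7],
    [[-3, 0, 0], [0, 0, 0], 12.7],
    [[-3, 0, 0], [0, 0, 0], 12.7],
  ],
)

```text
clock: 7.4
position: [444.7, -1.9, 114.2]
ee_rot: [0.087, 0.996, -0.0, -0.0]
contact_force: [-0.2, 0.9, -1.5]
gripper_width: 13.6
grasp_force: 33.9
```

Call:
send_rows(
  series=[
    [[-3, 0, 0], [0, 0, 0], 12.7],
    [[-3, 0, 0], [0, 0, 0], 12.7],
    [[-3, 0, 0], [0, 0, 0], 12.7],
    [[-3, 0, 0], [0, 0, 0], 12.7],
    [[-3, 0, 0], [0, 0, 0], 12.7],
    [[-3, 0, 0], [0, 0, 0], 12.7],
    [[-3, 0, 0], [0, 0, 0], 12.7],
    [[-3, 0, 0], [0, 0, 0], 12.7],
  ],
)

```text
clock: 8.2
position: [468.4, -6.1, 114.3]
ee_rot: [0.088, 0.996, -0.0, -0.0]
contact_force: [-2.4, -0.1, -0.3]
gripper_width: 13.4
grasp_force: 34.0
```

Call:
send_rows(
  series=[
    [[-3, 0, 0], [0, 0, 0], 12.7],
    [[-3, 0, 0], [0, 0, 0], 12.7],
    [[-3, 0, 0], [0, 0, 0], 12.7],
    [[-3, 0, 0], [0, 0, 0], 12.7],
    [[-3, 0, 0], [0, 0, 0], 12.7],
    [[-3, 0, 0], [0, 0, 0], 12.7],
    [[0, 0, 0], [0, 0, 0], 12.7],
    [[0, 0, 0], [0, 0, 0], 12.7],
  ],
)

```text
clock: 9.0
position: [485.8, -9.2, 114.0]
ee_rot: [0.088, 0.996, -0.0, -0.0]
contact_force: [-1.0, -0.3, -3.0]
gripper_width: 13.5
grasp_force: 33.8
```

```bash
python3 - <<'E'
from h import *
ch=np.array([614.9,-31.4]);x=np.array([np.cos(-.176),np.sin(-.176)])
plan(ch+x*(-36-95),-0.176,133)
T=get_image('top')[:,:,::-1];S=get_image('side')[:,:,::-1]
a=np.hstack([tile(T,290,195,90,100),tile(S,275,195,100,100)])
cv2.imwrite('pics/c4.png',a)
E
```

```text
pos [485.8  -9.2 114. ] clk 9.0 q [ 0.32  0.28 -0.49 -0.   -0.81 -2.06] F [-1.  -0.3 -3. ] grip 33.78861129283905 13.500001348180925
turn [-0.    -0.001  0.001] shift before turn [0.1 0.7 0. ] after turn [0.1 0.7 0. ]
```

View pics/c4.png

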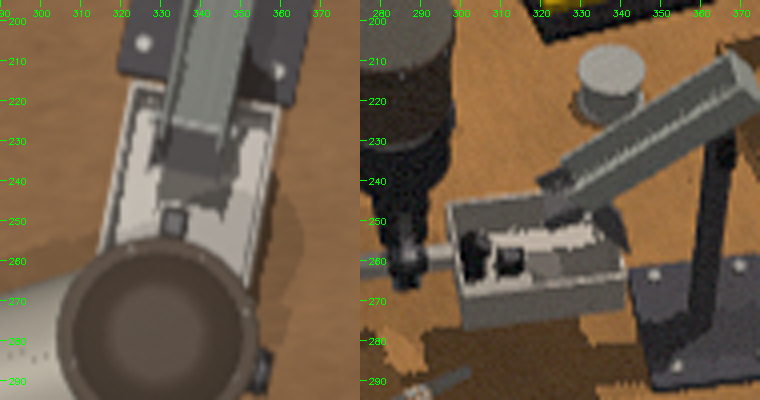

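The top and side views show an empty chute. There are relays in the dish: one near side (313,260), others by the handle-side wall at (304,258). I'll back off slowly and verify.

Call:
send_rows(
  series=[
    [[3, 0, 0], [0, 0, 0], 12.7],
    [[4, 0, 0], [0, 0, 0], 12.7],
    [[4, 0, 0], [0, 0, 0], 12.7],
    [[4, 0, 0], [0, 0, 0], 12.7],
    [[4, 0, 0], [0, 0, 0], 12.7],
    [[4, 0, 0], [0, 0, 0], 12.7],
    [[4, 0, 0], [0, 0, 0], 12.7],
    [[4, 0, 0], [0, 0, 0], 12.7],
  ],
)

```text
clock: 9.9
position: [455.6, -3.6, 114.6]
ee_rot: [0.087, 0.996, 0.0, 0.001]
contact_force: [-1.5, 0.5, -1.6]
gripper_width: 13.3
grasp_force: 34.0
```

Call:
send_rows(
  series=[
    [[4, 0, 0], [0, 0, 0], 12.7],
    [[4, 0, 0], [0, 0, 0], 12.7],
    [[5, 0, 0], [0, 0, 0], 12.7],
    [[8, 0, 0], [0, 0, 0], 12.7],
    [[10, 0, 0], [0, 0, 0], 12.7],
    [[10, 0, 0], [0, 0, 0], 12.7],
    [[4, 0, 0], [0, 0, 0], 12.7],
    [[0, 0, 0], [0, 0, 0], 12.7],
  ],
)

```text
clock: 10.7
position: [410.6, 4.2, 114.5]
ee_rot: [0.087, 0.996, 0.0, 0.0]
contact_force: [0.6, 0.5, -1.5]
gripper_width: 13.2
grasp_force: 34.0
```

```bash
python3 - <<'E'
from h import *
p=np.array([510.5,283.7]);a=.10
plan(p-95*np.array([np.cos(a),np.sin(a)]),a,133)
T=get_image('top')[:,:,::-1];S=get_image('side')[:,:,::-1];W=get_image('wrist')[:,:,::-1]
a=np.hstack([tile(T,300,205,80,100,3),tile(S,255,195,110,100,3)])
a=np.vstack([a,cv2.resize(W[180:480,120:520],(570,300))])
cv2.imwrite('pics/c5.png',a)
E
```

```text
pos [410.6   4.2 114.5] clk 10.7 q [ 0.41  0.16 -0.66  0.   -0.76 -2.16] F [ 0.6  0.5 -1.5] grip 34.03795301914215 13.191456001502832
turn [ 0.     0.    -0.274] shift before turn [ 41.6 266.8   0.5] after turn [-32.3 268.1   0.5]
```

View pics/c5.png

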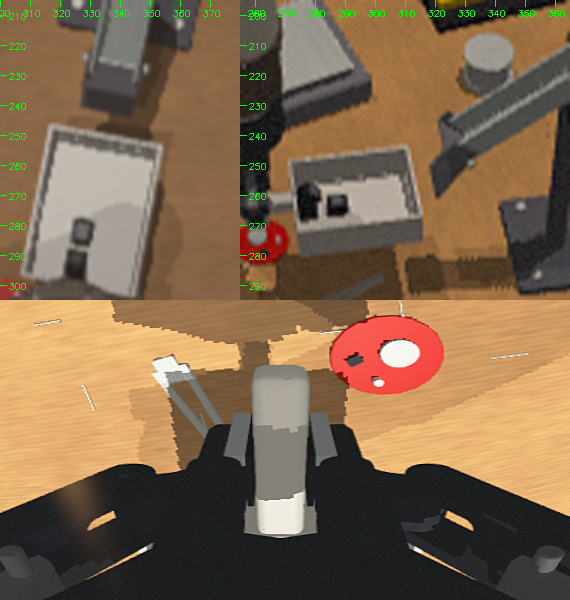

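Both views show relays in the dish: one at top (327,282), and a taller pair at (324,295) by the handle wall. The chute is empty and none lie on the table. Next I'll carry the dish to the scale.

Call:
send_rows(
  series=[
    [[0, 0, 0], [0, 0, -0.03], 12.7],
    [[0, 0, 0], [0, 0, -0.06], 12.7],
    [[0, 0, 0], [0, 0, -0.07], 12.7],
    [[0, 0, 0], [0, 0, -0.07], 12.7],
    [[0, 0, 0], [0, 0, -0.044], 12.7],
    [[-1, 8, 0], [0, 0, 0], 12.7],
    [[-2, 16, 0], [0, 0, 0], 12.7],
    [[-3, 24, 0], [0, 0, 0], 12.7],
  ],
)

```text
clock: 11.65
position: [412.6, 52.8, 114.3]
ee_rot: [-0.048, 0.999, -0.0, -0.0]
contact_force: [0.3, 0.6, -0.5]
gripper_width: 13.2
grasp_force: 34.0
```

Call:
send_rows(
  series=[
    [[-3, 30, 0], [0, 0, 0], 12.7],
    [[-4, 34, 0], [0, 0, 0], 12.7],
    [[-4, 34, 0], [0, 0, 0], 12.7],
    [[-4, 34, 0], [0, 0, 0], 12.7],
    [[-4, 34, 0], [0, 0, 0], 12.7],
    [[-3, 26, 0], [0, 0, 0], 12.7],
    [[-2, 18, 0], [0, 0, 0], 12.7],
    [[-2, 10, 0], [0, 0, 0], 12.7],
  ],
)

```text
clock: 12.45
position: [416.5, 275.6, 114.1]
ee_rot: [-0.05, 0.999, -0.0, -0.0]
contact_force: [-1.3, 0.1, -1.1]
gripper_width: 13.4
grasp_force: 34.0
```

```bash
python3 - <<'E'
from h import *
p=np.array([510.5,283.7]);a=.10
plan(p-95*np.array([np.cos(a),np.sin(a)]),a,86)
T=get_image('top')[:,:,::-1];S=get_image('side')[:,:,::-1]
plan(p-95*np.array([np.cos(a),np.sin(a)]),a,86)
print(proj('top',(510.5,283.7,50)))
a=np.hstack([tile(T,165,215,95,100),tile(S,215,155,105,100)])
cv2.imwrite('pics/c6.png',a)
E
```

```text
pos [416.5 275.6 114.1] clk 12.45 q [ 0.91  0.3  -0.46 -0.   -0.82 -2.38] F [-1.3  0.1 -1.1] grip 34.02954697608948 13.382189704699352
turn [-0. -0. -0.] shift before turn [ 0.7 -1.3 47.1] after turn [ 0.7 -1.3 47.1]
pos [416.8 274.8 114.1] clk 12.55 q [ 0.91  0.3  -0.46  0.   -0.82 -2.38] F [-0.2  0.3 -1.3] grip 34.03739154338837 13.23954854928846
turn [-0.     0.    -0.001] shift before turn [ 0.8 -0.5 47.1] after turn [ 0.8 -0.5 47.1]
[213.  272.2]
```

View pics/c6.png

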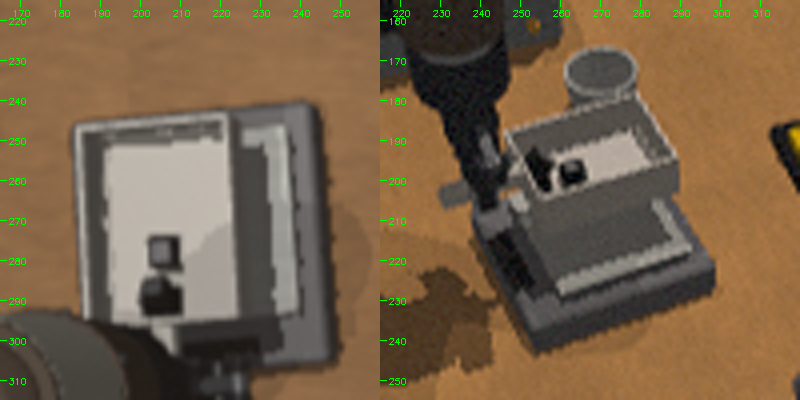

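Call:
send_rows(
  series=[
    [[0.5, -0.5, 4], [0, 0, 0], 12.7],
    [[0, 0, 8], [0, 0, 0], 12.7],
    [[0, 0, 10], [0, 0, 0], 12.7],
    [[0, 0, 10], [0, 0, 0], 12.7],
    [[0, 0, 8], [0, 0, 0], 12.7],
    [[0, 0, 4], [0, 0, 0], 12.7],
    [[0, 0, 3], [0, 0, 0], 12.7],
    [[0, 0, 0], [0, 0, 0], 12.7],
  ],
)

```text
clock: 13.35
position: [416.1, 273.3, 66.9]
ee_rot: [-0.049, 0.999, -0.0, -0.0]
contact_force: [-0.3, -0.4, -2.0]
gripper_width: 13.5
grasp_force: 34.0
```

Call:
send_rows(
  series=[
    [[0, 0, 1], [0, 0, 0], 12.7],
    [[0, 0, 1], [0, 0, 0], 12.7],
    [[0, 0, 0], [0, 0, 0], 12.7],
    [[0, 0, 0], [0, 0, 0], 12.7],
  ],
)

```text
clock: 13.75
position: [416.2, 273.5, 65.5]
ee_rot: [-0.049, 0.999, 0.0, 0.0]
contact_force: [0.1, -0.1, -0.9]
gripper_width: 13.4
grasp_force: 34.0
```

Call:
send_rows(
  series=[
    [[0, 0, 1], [0, 0, 0], 12.7],
    [[0, 0, 1], [0, 0, 0], 12.7],
    [[0, 0, 0], [0, 0, 0], 12.7],
    [[0, 0, 0], [0, 0, 0], 12.7],
  ],
)

```text
clock: 14.15
position: [416.2, 273.5, 63.4]
ee_rot: [-0.049, 0.999, 0.0, 0.0]
contact_force: [0.2, -0.1, -0.0]
gripper_width: 13.3
grasp_force: 34.1
```

Call:
send_rows(
  series=[
    [[0, 0, 0.5], [0, 0, 0], 12.7],
    [[0, 0, 0.5], [0, 0, 0], 12.7],
    [[0, 0, 0], [0, 0, 0], 12.7],
    [[0, 0, 0], [0, 0, 0], 12.7],
  ],
)

```text
clock: 14.55
position: [416.2, 273.5, 62.4]
ee_rot: [-0.049, 0.999, 0.0, 0.0]
contact_force: [-0.6, 0.7, 0.4]
gripper_width: 13.3
grasp_force: 34.3
```

Call:
send_rows(
  series=[
    [[0, 0, 0.5], [0, 0, 0], 12.7],
    [[0, 0, 0.5], [0, 0, 0], 12.7],
    [[0, 0, 0], [0, 0, 0], 12.7],
    [[0, 0, 0], [0, 0, 0], 12.7],
  ],
)

```text
clock: 14.95
position: [416.2, 273.5, 61.4]
ee_rot: [-0.049, 0.999, 0.0, 0.0]
contact_force: [-1.3, 0.1, 2.2]
gripper_width: 13.1
grasp_force: 34.5
```

Call:
send_rows(
  series=[
    [[0, 0, 0], [0, 0, 0], 13.2],
    [[0, 0, 0], [0, 0, 0], 13.6],
    [[0, 0, 0], [0, 0, 0], 14],
    [[0, 0, 0], [0, 0, 0], 14.5],
    [[0, 0, 0], [0, 0, 0], 16],
    [[0, 0, 0], [0, 0, 0], 20],
    [[0, 0, 0], [0, 0, 0], 26],
    [[0, 0, 0], [0, 0, 0], 32],
  ],
)

```text
clock: 15.75
position: [416.2, 273.3, 61.3]
ee_rot: [-0.049, 0.999, -0.0, -0.0]
contact_force: [0.2, 0.4, -0.0]
gripper_width: 31.9
grasp_force: 0.0
```

Call:
send_rows(
  series=[
    [[0, 0, 0], [0, 0, 0], 40],
    [[0, 0, 0], [0, 0, 0], 40],
    [[0, 0, -5], [0, 0, 0], 40],
    [[0, 0, -15], [0, 0, 0], 40],
    [[0, 0, -30], [0, 0, 0], 40],
    [[0, 0, -40], [0, 0, 0], 40],
    [[0, 0, -40], [0, 0, 0], 40],
    [[0, 0, -10], [0, 0, 0], 40],
  ],
)

```text
clock: 16.55
position: [418.1, 275.1, 206.7]
ee_rot: [-0.05, 0.999, 0.003, 0.004]
contact_force: [-0.2, 0.5, 0.5]
gripper_width: 40.0
grasp_force: 0.0
```

Call:
send_rows(
  series=[
    [[15, -15, 0], [0, 0, 0], 40],
    [[20, -40, 0], [0, 0, 0], 40],
    [[0, -45, 0], [0, 0, 0], 40],
    [[0, -45, 0], [0, 0, 0], 40],
    [[0, -40, 0], [0, 0, 0], 40],
    [[0, -20, 0], [0, 0, 0], 40],
    [[0, 0, 0], [0, 0, 0], 40],
    [[0, 0, 0], [0, 0, 0], 40],
  ],
)

```text
clock: 17.35
position: [401.5, 65.7, 201.3]
ee_rot: [-0.049, 0.999, 0.0, 0.0]
contact_force: [0.9, -0.5, -0.7]
gripper_width: 40.1
grasp_force: 0.0
```

```bash
python3 - <<'E'
from h import *
T=get_image('top')[:,:,::-1];S=get_image('side')[:,:,::-1]
b=np.hstack([tile(T,165,230,100,110),tile(S,215,165,100,110)])
c=np.hstack([cv2.resize(T[130:330,110:550],(400,160)),cv2.resize(S[150:460,240:480],(400,160))])
cv2.imwrite('pics/c7.png',np.vstack([b,c]))
E
```

```text
(no output)
```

View pics/c7.png

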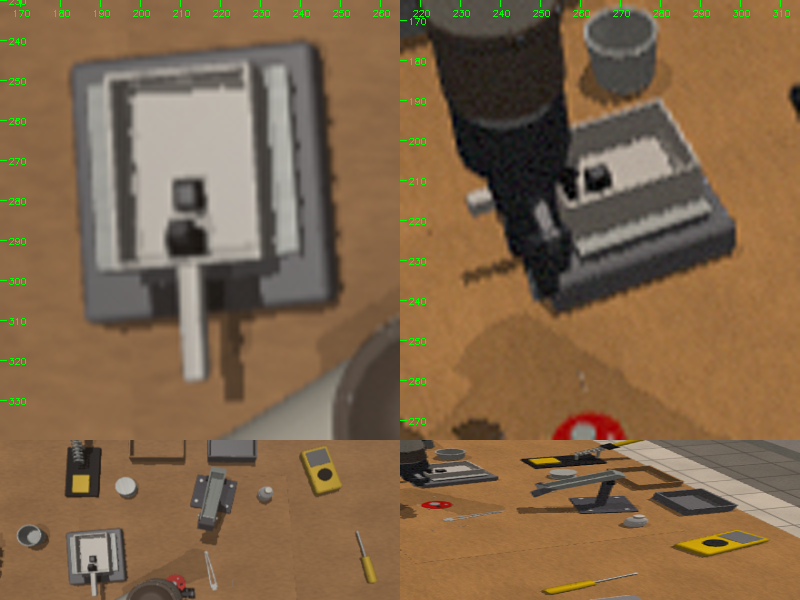

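The dish sits upright on the pan and in the middle, with its handle at (213,310) in the top view. The relays are inside it at (212,278) and (211,289), the chute is empty and the bystanders look untouched.

```bash
python3 -c "
from bench import job_done
print(job_done())"
```

```text
the job is handed in; nothing more can be done
None
```

The dish is upright in the middle of the scale pan, released, and the job is handed in at about 17.5 s, with about 34 N of grip per finger. The chute is empty, but I clearly saw only one relay on its own; the other two appear as a stacked pair by the handle wall.

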